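Make up the saw and grinding spindles

TASK

Make up the two spindles on the bench: on the green-based one slip the black spacer, then the saw blade hub up, then the hexagon nut; on the yellow-based one slip the orange grinding wheel, then the brass collar. Each part goes right down over the pin and sits flat on the one below; lower it into place rather than dropping it down the pin. Leave the steel offcut, the copper slug and the grease tin as they are.

Things in the scene. Friction and masses are not known exactly. Their poses are not given: they have to be found in the camera images.
- saw_spindle: The green-based spindle, bolted to the bench. Square base plate 80 x 80 x 10, on it a steel shoulder 40 in diameter whose flat top is 30 above the bench, and from that a plain upright steel pin 14 in diameter, its last 8 tapered, its tip 84 above the bench. Origin: centre of the underside of the base plate, on the pin's axis; z up along the pin. It never moves during the job. (Sizes in mm.)
- wheel_spindle: The yellow-based spindle, bolted to the bench. Square base plate 80 x 80 x 10, on it a steel shoulder 40 in diameter whose flat top is 30 above the bench, and from that a plain upright steel pin 14 in diameter, its last 8 tapered, its tip 84 above the bench. Origin: centre of the underside of the base plate, on the pin's axis; z up along the pin. It never moves during the job. Same shape as the other; only the colour of the base plate differs. (Sizes in mm.)
- spacer: Black spacer ring, about 0.2 kg: 60 outside diameter, 14 high, straight bore of 28. Origin: centre of its underside, on the bore's axis; z up along the bore. (Sizes in mm.)
- saw: Small circular saw blade, about 0.25 kg: bright steel toothed disc about 102 over the teeth and 5 thick, with a blue hub standing up from its middle, hub 44 in diameter and 11 high (from 5 to 16 above the underside), bore of 28 right through. The hub is what to hold it by. It lies hub up and is to be mounted hub up. Origin: centre of its underside, on the bore's axis; z up along the bore. (Sizes in mm.)
- nut: Steel hexagon nut, about 0.18 kg: 46 across flats, 22 high, plain (unthreaded) hole of 28 across: it just slips over the pin, no screwing. Its x axis points squarely at a flat, and so does every 60 degrees from it. Origin: centre of its underside, on the bore's axis; z up along the bore. (Sizes in mm.)
- wheel: Orange grinding wheel, about 0.12 kg: 64 outside diameter, 18 high, bore of 28. Origin: centre of its underside, on the bore's axis; z up along the bore. (Sizes in mm.)
- collar: Brass collar, about 0.12 kg: 44 outside diameter, 20 high, bore of 28. Origin: centre of its underside, on the bore's axis; z up along the bore. (Sizes in mm.)
- offcut: Bystander: loose square bright steel bar offcut, 25 x 55 x 25 high, lying among the parts, to be left alone. Origin: centre of its underside; y along its length. (Sizes in mm.)
- slug: Bystander: loose upright round copper slug, 28 in diameter, 30 high, to be left alone. Origin: centre of its underside. (Sizes in mm.)
- tin: Bystander: loose yellow grease tin with a red lid, 50 in diameter, 60 high, standing among the parts, to be left alone. Origin: centre of its underside. (Sizes in mm.)
Things that resemble listed ones, but are neither listed nor needed, are in the scene too. Of the things like the wheel, leave any that is blue; of the rest the smaller one is meant. What is shaped like the nut but purple is not meant.

How it is judged:
By the outcome, as a careful person would: the job done as asked, in the order asked, and still so for the second after the job is handed in, with the robot touching nothing.
It also fails if it takes over 125 s, if anything falls off the work surface, if the arm or the gripper's body presses on something with over 40 N, if the wrist force passes 120 N, or if a joint passes its speed limit or range.

ROBOT

A 6-joint arm with a two-finger parallel gripper is mounted at the origin on the work surface. World frame = base frame: x ahead of the robot, y to its left, z up, the work surface at z = 0. Lengths are in m, angles in rad, forces in N, time in s.
With the tool pointing down it reaches from about 0.3 to 0.95 m from the base axis. Payload 3.1 kg.
Tool frame: the origin (TCP) lies midway between the tips of the shut fingers; the grasp point (between the pads) lies robot.hold_point_z behind it (robot.hold_point_z is the distance from the TCP to the grasp point, in m); z points along the fingers, y is the line along which they close (so a half turn about z gives the same grasp; the last joint's range is limited). The gripper opens to 85 mm and grips with 20 to 120 N. Pads are 22 mm wide; open, the fingers measure 114 mm over their backs; the gripper's body (76 mm by 85 mm) begins 54 mm behind the grasp point. The pads swing forward as they close: fully open they stand 13 mm farther back than shut.
Start: joints at [-1.251, 0.308, 1.634, -0, 1.2, -0.07], TCP at [0.237, -0.578, 0.231] pointing down, gripper open.
Joint ranges: [-3.06, 3.06], [-0.79, 1.96], [0.05, 2.63], [-1.19, 4.34], [0.05, 2.64], [-2.94, 2.94]. Speed limits (rad/s): [2.79, 2.79, 3.14, 3.14, 3.14, 3.14].

INTERFACE

Orientations are given as a unit quaternion [w, x, y, z].
In Python, from station import sensors, viewer, robot, find_in gives the robot as it stands.
- The arm moves only by the shell command python3 -m creep 'ROWS' [FORCE]. ROWS is JSON, a list of rows, each a list of 7 numbers: the shift along the tool's x, y, z as a fraction of full scale, then the turn, a rotation vector about the tool's x, y, z as a fraction of full scale, then the opening, from 0 (shut) to 1 (fully open). A call has 1 to 5 rows; each row shifts and turns the commanded pose from where the row before left it, along the tool's axes as they then stand; what a row does not reach is not made up. Full scale, the value 1, is 30 mm for a shift and 30 degrees for a turn. A row lasts 1/12 s, in which the tool goes at most 41.7 mm and 7.16 degrees, less where a joint would pass 70% of its speed; a pose out of reach is approached as far as the arm can. A call with a number of a shift or a turn outside -1 to 1 is refused whole. A call with a gripper value outside its range is refused whole. The fingers move at their own pace and stop on an object; FORCE is the grip in N (left out, the last holds). Time passes only in rows, so rows that do not move let the fingers close. It gives the time, the measured TCP pose, the force, the opening and the grip force at its end, in the units of the state.
- sensors.observe(): the state, without advancing time (a new reading comes with each control period).
- viewer.read_camera(name): name is "scene" or "top" or "wrist"; returns (picture, depth): 480x640x3 uint8, blue, green, red; 480x640 float32, m along the optical axis (not along the pixel's ray), 0 where there is no reading.
- viewer.camera_model(name): a dict with "fx", "fy", "cx", "cy" (pixels), "R" (3x3) and "t" (3): a world point X has camera coordinates R X + t; the wrist camera has in their place "hand_eye" (4x4, takes a point from camera to tool coordinates, whose origin is the TCP and whose axes are the flange's). Camera axes: x right, y down, z forward; pixel columns grow to the right and rows downward; lengths in m; the calibration is good to about 2 mm. A picture is of the moment at which its call begins: read the wrist's pose just before it. camera_model takes no time and is no camera call.
- robot.job_done(): hands the job in; it is judged then, once.
Trained networks look in the newest picture that a camera, given by its name, has taken for a name from the list of things; names that differ only in an ending like _2 or _b are one class to them, and where a whole thing is asked for, a point or a joint stands for the part that bears it (a point fixed in the world has none). Each returns a list of dicts, best first, with "conf" (0 to 1); they miss things now and then, are a little off and sometimes report something else, mostly with a low value. They report only what shows in the picture. A call takes as long as a camera call. They do not tell look-alikes from the thing itself.
- find_in(camera, query): "rect" ([left, top, right, bottom] in pixels, round what is visible of it).
The state is a dict: "clock": time; "q": joint angles; "dq": joint speeds; "joint_efforts": joint torques, N m; "position": TCP position; "tool_rot": TCP orientation; "ft_force": force on the tool from outside, world axes, zero at the start; "wrist_torque": the same for the moment, N m; "finger_gap": opening from 0.0 (shut) to 1.0 (fully open); "grasp_force": force on a finger pad.
Only numpy, scipy, OpenCV 4.12 (cv2) and the standard library are available. Lean on these libraries where they do the work, as an engineer would, in place of code of your own. Each camera call takes 0.05 s, during which the arm holds its last target. There are 200 camera calls.

## Working session

There is one attempt and no reset: what is moved stays moved. The work goes in short steps, Python scripts to look and compute and a shell command to move; the robot and the scene stay as the last step left them, time stands still between calls to the robot, and variables do not carry over. Pictures are saved under pics/ and viewed, at most 14 in all, crops included, and the job is handed in when it is done.

```bash
ls; mkdir -p pics
cat > h.py <<'E'
import numpy as np, cv2, json
from station import sensors, viewer, robot, find_in
from scipy.spatial.transform import Rotation as Ro
def cam(name):
    s=sensors.observe(); im,d=viewer.read_camera(name); m=viewer.camera_model(name)
    K=(m['fx'],m['fy'],m['cx'],m['cy'])
    if 'hand_eye' in m:
        q=s['tool_rot']; T=np.eye(4); T[:3,:3]=Ro.from_quat([q[1],q[2],q[3],q[0]]).as_matrix(); T[:3,3]=s['position']
        C=T@np.array(m['hand_eye'])
    else:
        R=np.array(m['R']);t=np.array(m['t']); C=np.eye(4); C[:3,:3]=R.T; C[:3,3]=-R.T@t
    return im,d,K,C
def cloud(d,K,C):
    v,u=np.mgrid[:480,:640]; P=np.stack([(u-K[2])/K[0]*d,(v-K[3])/K[1]*d,d],-1)
    W=P@C[:3,:3].T+C[:3,3]; W[d<=0]=np.nan; return W
E
python3 - <<'E'
from h import *
print(sensors.observe(), robot.hold_point_z)
for n in ['top','scene']:
    im,d,K,C=cam(n); cv2.imwrite(f'pics/{n}0.png',im); print(n,K,C.round(3).tolist())
    W=cloud(d,K,C); np.savez(f'{n}0.npz',im=im,d=d,W=W)
    for q in ['saw_spindle','spacer','saw','nut','wheel','collar','offcut','slug','tin']:
        for r in find_in(n,q):
            b=r['rect']; u=int((b[0]+b[2])/2);v=int((b[1]+b[3])/2)
            print(q,round(r['conf'],2),[int(x) for x in b],W[v,u].round(3))
E
```

```text
pics
{'clock': 0.0, 'q': array([-1.25071311e+00,  3.09001196e-01,  1.63520475e+00,  2.93856937e-05,
        1.19969545e+00, -6.96959489e-02]), 'dq': array([-0.00056656,  0.00074941, -0.00066279,  0.00105341, -0.00169547,
        0.00093852]), 'joint_efforts': array([ 2.83805239e-04, -4.15257061e+01, -2.76665801e+01, -7.56570921e-05,
        1.01110907e-02, -2.16723970e-05]), 'position': array([ 0.23721393, -0.57733842,  0.23004078]), 'tool_rot': array([-1.14704342e-03,  9.81069440e-01,  1.93652839e-01, -1.30563030e-04]), 'ft_force': array([-0.02392891,  1.50951093, -0.57449834]), 'wrist_torque': array([ 0.0396058 , -0.03273127, -0.00464683]), 'grasp_force': 0.0, 'finger_gap': 0.999529070267203} 0.0187
top (434.6942871065541, 434.6942871065541, 321.5159758812357, 235.6726981424808) [[0.087, -0.976, 0.201, 0.335], [-0.996, -0.085, 0.018, -0.067], [-0.0, -0.201, -0.98, 0.952], [0.0, 0.0, 0.0, 1.0]]
saw_spindle 0.81 [224, 156, 269, 198] [0.642 0.127 0.032]
spacer 0.58 [104, 220, 127, 247] [0.495 0.411 0.002]
saw 0.98 [336, 185, 380, 225] [ 0.607 -0.126  0.003]
nut 0.84 [413, 285, 435, 31
[... 870 characters left out ...]
.028]
saw 0.87 [289, 278, 343, 318] [ 0.61  -0.126  0.005]
nut 0.89 [145, 306, 173, 335] [ 0.398 -0.36   0.002]
nut 0.87 [183, 283, 205, 307] [ 0.404 -0.273  0.002]
nut 0.26 [381, 208, 427, 254] [0.658 0.129 0.03 ]
wheel 0.87 [162, 353, 199, 388] [ 0.519 -0.414  0.001]
wheel 0.75 [112, 395, 155, 432] [ 0.522 -0.521  0.002]
wheel 0.63 [175, 406, 227, 454] [ 0.635 -0.47   0.003]
wheel 0.3 [380, 208, 426, 254] [0.657 0.127 0.031]
collar 0.51 [294, 223, 310, 239] [ 0.472 -0.002  0.021]
offcut 0.78 [346, 248, 371, 273] [ 0.631 -0.005  0.026]
slug 0.74 [288, 277, 341, 319] [ 0.606 -0.127  0.002]
slug 0.64 [250, 335, 268, 354] [ 0.609 -0.294  0.028]
tin 0.74 [425, 173, 452, 205] [0.659 0.276 0.056]
```

View pics/top0.png

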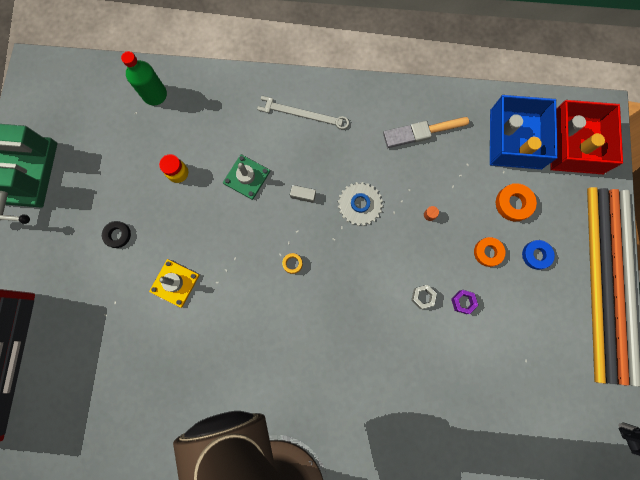

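View pics/scene0.png

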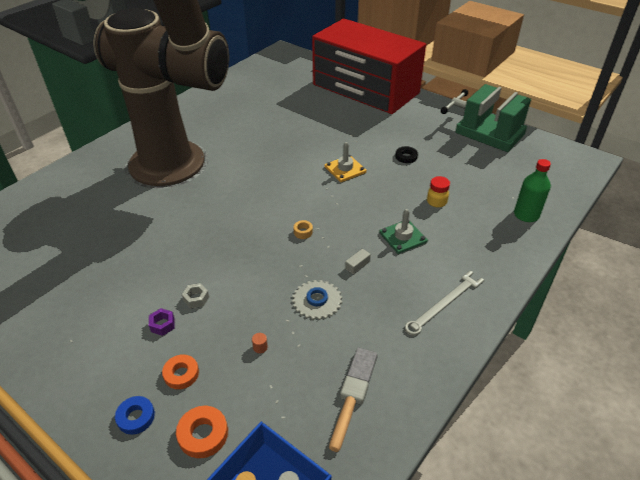

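Top view: green spindle at (245,175), yellow one at (174,282), spacer (116,235), collar (292,263), saw (360,203), steel nut (425,297) beside the purple one. The smaller orange wheel is at (490,252), between the larger orange one (517,202) and the blue one (539,255). The scene view agrees. Next I measure all of these from both views.

Run:
```python
from h import *
obj=dict(green=(.642,.127,.03,.035),yellow=(.40,.25,.03,.035),spacer=(.495,.411,.014,.045),saw=(.607,-.126,.016,.04),sawdisc=(.607,-.126,.005,.07),nut=(.413,-.283,.022,.04),wheel=(.53,-.423,.018,.045),collar=(.467,.008,.02,.04))
for n in ['top','scene']:
    z=np.load(n+'0.npz'); W=z['W']
    b=W[(abs(W[...,0]-.45)<.05)&(abs(W[...,1]+.12)<.05)]; print(n,'bench z',np.nanmean(b[:,2]).round(4),np.nanstd(b[:,2]).round(4))
    for k,(x,y,h,r) in obj.items():
        m=(np.hypot(W[...,0]-x,W[...,1]-y)<r)
        if k=='yellow': m=np.hypot(W[...,0]-x,W[...,1]-y)<.05
        zz=W[m][:,2]
        m2=m&(abs(W[...,2]-h)<.004 if h>.006 else abs(W[...,2]-h)<.003)
        P=W[m2][:,:2].astype(np.float32)
        if len(P)<8: print(k,'few',np.nanmax(zz));continue
        c,R=cv2.minEnclosingCircle(P); 
        p=W[m&(W[...,2]>.055)]
        print(k,len(P),'mec',np.round(c,4),'r',round(R,4),'mean',P.mean(0).round(4),'z',np.median(W[m2][:,2]).round(4),'zmax',np.nanmax(zz).round(4),'pin',(p[:,:2].mean(0).round(4) if len(p) else ''))
```

```text
top bench z 0.0006 0.0017
green 174 mec [0.6513 0.1338] r 0.02 mean [0.6483 0.132 ] z 0.0299 zmax 0.0865 pin [0.6487 0.1321]
yellow 204 mec [0.3963 0.26  ] r 0.02 mean [0.3961 0.257 ] z 0.0302 zmax 0.0856 pin [0.3967 0.2578]
spacer 452 mec [0.493  0.4047] r 0.0309 mean [0.4918 0.4046] z 0.0139 zmax 0.0193 pin 
saw 180 mec [ 0.6107 -0.1288] r 0.022 mean [ 0.6107 -0.1287] z 0.0158 zmax 0.021 pin 
sawdisc 1325 mec [ 0.6071 -0.1262] r 0.0699 mean [ 0.6074 -0.1285] z 0.0048 zmax 0.021 pin 
nut 263 mec [ 0.4137 -0.2792] r 0.026 mean [ 0.4135 -0.2786] z 0.0225 zmax 0.0283 pin 
wheel 535 mec [ 0.5237 -0.4193] r 0.0324 mean [ 0.5236 -0.4184] z 0.0186 zmax 0.0235 pin 
collar 191 mec [0.4612 0.0091] r 0.0219 mean [0.461  0.0092] z 0.0201 zmax 0.0241 pin 
scene bench z 0.001 0.0017
green 148 mec [0.653  0.1361] r 0.0217 mean [0.6543 0.1313] z 0.0309 zmax 0.0879 pin [0.654  0.1324]
yellow 104 mec [0.3984 0.2601] r 0.0228 mean [0.4008 0.2584] z 0.031 zmax 0.0877 pin [0.4005 0.2587]
spacer 217 mec [0.4936 0.4067] r 0.0342 mean [0.4948 0.4045] z 0.015 zmax 0.0202 pin 
saw 205 mec [ 0.6116 -0.1267] r 0.0234 mean [ 0.6126 -0.1286] z 0.0164 zmax 0.0208 pin 
sawdisc 1433 mec [ 0.6069 -0.1259] r 0.0699 mean [ 0.6113 -0.1292] z 0.0049 zmax 0.0208 pin 
nut 268 mec [ 0.4139 -0.2773] r 0.0271 mean [ 0.4155 -0.278 ] z 0.0224 zmax 0.0261 pin 
wheel 713 mec [ 0.5247 -0.4176] r 0.0331 mean [ 0.5263 -0.4182] z 0.0183 zmax 0.0235 pin 
collar 157 mec [0.4606 0.0087] r 0.0248 mean [0.4627 0.0091] z 0.0203 zmax 0.0257 pin
```

Run:
```python
from h import *
im,d,K,C=cam('wrist'); cv2.imwrite('pics/w0.png',im)
m=viewer.camera_model('wrist'); print(K,np.round(m['hand_eye'],4).tolist())
P=cloud(d,K,np.array(m['hand_eye']))
v=P[...,2]; ok=(v<0.03)&(v>-.08)
print(ok.sum()); 
ys=P[...,1]
for s in (1,-1):
    q=ok&(s*ys>0.02); p=P[q]; 
    if len(p): print(s,len(p),'zmax pctl',np.percentile(p[:,2],[50,90,99,100]).round(4),'y',np.percentile(p[:,1],[0,50,100]).round(4),'x',np.percentile(p[:,0],[0,50,100]).round(4))
```

```text
(334.9648826513963, 334.9648826513963, 315.8959134943183, 241.88765569643684) [[0.0003, -0.9624, -0.2716, 0.0678], [1.0, 0.0009, -0.0021, -0.0009], [0.0022, -0.2716, 0.9624, -0.1426], [0.0, 0.0, 0.0, 1.0]]
33840
1 15728 zmax pctl [-0.0671 -0.0356 -0.0176 -0.0122] y [0.0226 0.0548 0.0735] x [-0.0139  0.0069  0.018 ]
-1 15579 zmax pctl [-0.0672 -0.0357 -0.0177 -0.0126] y [-0.0765 -0.0571 -0.0201] x [-0.014   0.0069  0.0174]
```

View pics/w0.png

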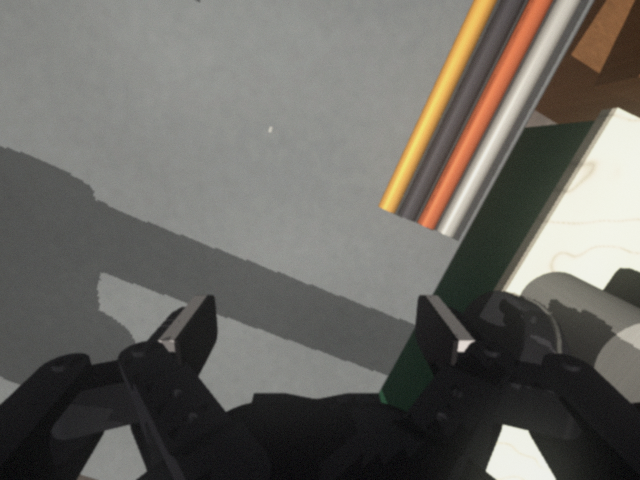

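Wrist view: both fingertips show, around (195,320) and (440,320). Depth puts the open tips 13 mm behind the TCP, as stated. The heights match the text (30/14/16/22/18/20 mm). I'll write a helper that works out the shift, then go above the wheel.

```bash
cat >> h.py <<'E'
def go(x,y,z,yaw=None):
    """needed shift (units of 30mm) and turn (units of 30deg) in tool axes; yaw = world angle of tool x in deg"""
    s=sensors.observe(); q=s['tool_rot']; R=Ro.from_quat([q[1],q[2],q[3],q[0]]).as_matrix()
    cy=np.degrees(np.arctan2(R[1,0],R[0,0])); yaw=cy if yaw is None else yaw
    D=Ro.from_euler('z',yaw,degrees=True).as_matrix()@np.diag([1,-1,-1.])
    rv=np.degrees(Ro.from_matrix(R.T@D).as_rotvec())/30
    t=R.T@(np.array([x,y,z])-s['position'])/.03
    print('clk',round(s['clock'],2),'pos',s['position'].round(4),'yaw',round(cy,1),'gap',round(s['finger_gap'],3),'F',s['ft_force'].round(1),'q',np.round(s['q'],2),'| shift',t.round(2),'turn',rv.round(3))
E
python3 - <<'E'
from h import *
go(.5245,-.4185,.15)
z=np.load('top0.npz');W=z['W']
for z0 in [(.4138,-.2785)]:
    m=(np.hypot(W[...,0]-z0[0],W[...,1]-z0[1])<.032)&(W[...,2]>.017)
    P=W[m][:,:2]-z0; 
    # flat-direction score: min support over 3 axes
    best=min((sum((np.percentile(P@[np.cos(a+k*np.pi/3),np.sin(a+k*np.pi/3)],98)) for k in range(6)),np.degrees(a)) for a in np.linspace(0,np.pi/3,61)); print('nut flat angle',best)
E
```

```text
clk 1.05 pos [ 0.2375 -0.5781  0.2313] yaw 22.3 gap 1.001 F [-0.7  0.   0. ] q [-1.25  0.31  1.63  0.    1.2  -0.07] | shift [10.87 -1.29  2.71] turn [ 0. -0. -0.]
nut flat angle (np.float64(0.1329256932477095), np.float64(14.999999999999998))
```

```bash
python3 -m creep '[[0.9,-0.1,0.2,0,0,0,0.9],[0.9,-0.1,0.2,0,0,0,0.9],[0.9,-0.1,0.2,0,0,0,0.9],[0.9,-0.1,0.2,0,0,0,0.9],[0.9,-0.1,0.2,0,0,0,0.9]]' 40; python3 -m creep '[[0.9,-0.1,0.2,0,0,0,0.85],[0.9,-0.1,0.2,0,0,0,0.85],[0.9,-0.1,0.2,0,0,0,0.85],[0.9,-0.1,0.2,0,0,0,0.85],[0.9,-0.1,0.2,0,0,0,0.85]]'; python3 -m creep '[[0.9,-0.1,0.2,0,0,0,0.85],[0.9,-0.1,0.2,0,0,0,0.85],[0,0,0,0,0,0,0.85]]'
cat >> h.py <<'E'
def wr(pic=None):
    im,d,K,C=cam('wrist'); W=cloud(d,K,C)
    if pic: cv2.imwrite(f'pics/{pic}.png',im)
    H=np.array(viewer.camera_model('wrist')['hand_eye']); P=cloud(d,K,H)
    ok=(P[...,2]>-.05)&(P[...,2]<.03)&(abs(P[...,0])<.012)&(abs(P[...,1])<.06)
    return im,W,P[ok]
def fit(W,x,y,h,r,tol=.004):
    m=(np.hypot(W[...,0]-x,W[...,1]-y)<r)&(abs(W[...,2]-h)<tol); P=W[m]
    c,R=cv2.minEnclosingCircle(P[:,:2].astype(np.float32))
    print('fit',len(P),'mec',np.round(c,4),round(R,4),'mean',P.mean(0).round(4))
E
python3 - <<'E'
from h import *
im,W,F=wr('w1')
for s in (1,-1):
    f=F[s*F[:,1]>0.01]; print(len(f), f[:,2].max().round(4) if len(f) else '', np.percentile(f[:,1],[0,100]).round(4) if len(f) else '')
fit(W,.5245,-.4185,.018,.045)
go(.5245,-.4185,-.003)
E
```

```text
clock: 1.47
position: [0.3576, -0.5124, 0.2011]
tool_rot: [0.0, 0.981, 0.193, 0.0]
ft_force: [1.1, -0.4, -0.5]
finger_gap: 0.903
grasp_force: 0.0
clock: 1.88
position: [0.477, -0.447, 0.171]
tool_rot: [0.0, 0.981, 0.194, 0.0]
ft_force: [-0.2, -0.4, 0.8]
finger_gap: 0.852
grasp_force: 0.0
clock: 2.13
position: [0.5271, -0.4182, 0.1578]
tool_rot: [-0.001, 0.981, 0.196, 0.001]
ft_force: [0.1, 0.2, -0.7]
finger_gap: 0.848
grasp_force: 0.0
2851 -0.0079 [0.0344 0.0556]
2844 -0.0078 [-0.0566 -0.0369]
fit 3279 mec [ 0.5233 -0.4166] 0.032 mean [ 0.5244 -0.4163  0.0178]
clk 2.18 pos [ 0.5252 -0.4197  0.1582] yaw 22.5 gap 0.851 F [-0.2 -0.7  0.2] q [-0.74  0.47  1.57  0.    1.11  0.44] | shift [-0.01 -0.04  5.37] turn [-0.003  0.    -0.   ]
```

```bash
python3 -m creep '[[0,-0.07,0.95,0,0,0,0.87],[0,0,0.95,0,0,0,0.87],[0,0,0.95,0,0,0,0.87],[0,0,0.95,0,0,0,0.87],[0,0,0.8,0,0,0,0.87]]'; python3 -m creep '[[0,0,0.5,0,0,0,0.87],[0,0,0.27,0,0,0,0.87],[0,0,0,0,0,0,0.87]]';python3 -m creep '[[0,0,0,0,0,0,0.5],[0,0,0,0,0,0,0.5],[0,0,0,0,0,0,0.5],[0,0,0,0,0,0,0.5],[0,0,0,0,0,0,0.5]]' 40; python3 -c "
from h import *
go(.398,.2585,.13)"
```

```text
clock: 2.6
position: [0.5213, -0.4201, 0.0197]
tool_rot: [-0.0, 0.981, 0.193, -0.001]
ft_force: [-0.3, 0.8, 0.3]
finger_gap: 0.87
grasp_force: 0.0
clock: 2.85
position: [0.5211, -0.4192, -0.0038]
tool_rot: [-0.001, 0.981, 0.193, -0.001]
ft_force: [-0.3, 0.5, -0.9]
finger_gap: 0.87
grasp_force: 0.0
clock: 3.27
position: [0.5235, -0.4204, -0.0005]
tool_rot: [0.001, 0.981, 0.194, 0.001]
ft_force: [0.3, -0.3, 1.8]
finger_gap: 0.723
grasp_force: 43.8
clk 3.27 pos [ 5.235e-01 -4.204e-01 -5.000e-04] yaw 22.3 gap 0.723 F [ 0.3 -0.3  1.8] q [-0.74  0.67  1.63 -0.    0.85  0.44] | shift [  4.74 -22.51  -4.39] turn [ 0.004 -0.002 -0.   ]
```

```bash
python3 -m creep '[[0,0,-0.5,0,0,0,0.5],[0,0,-0.9,0,0,0,0.5],[0,0,-0.9,0,0,0,0.5],[0,0,-0.9,0,0,0,0.5],[0,0,-0.9,0,0,0,0.5]]'|tail -6; 
python3 -m creep '[[0.1,-0.5,-0.3,0,0,0,0.5],[0.18,-0.88,0,0,0,0,0.5],[0.18,-0.88,0,0,0,0,0.5],[0.18,-0.88,0,0,0,0,0.5],[0.18,-0.88,0,0,0,0,0.5]]'|tail -6
python3 -m creep '[[0.18,-0.88,0,0,0,0,0.5],[0.18,-0.88,0,0,0,0,0.5],[0.18,-0.88,0,0,0,0,0.5],[0.18,-0.88,0,0,0,0,0.5],[0.18,-0.88,0,0,0,0,0.5]]'|tail -6
python3 -m creep '[[0.18,-0.88,0,0,0,0,0.5],[0.18,-0.88,0,0,0,0,0.5],[0.18,-0.88,0,0,0,0,0.5],[0.18,-0.88,0,0,0,0,0.5],[0.18,-0.88,0,0,0,0,0.5]]'|tail -6
python3 -m creep '[[0.18,-0.88,0,0,0,0,0.5],[0.18,-0.88,0,0,0,0,0.5],[0.18,-0.88,0,0,0,0,0.5],[0.18,-0.88,0,0,0,0,0.5],[0.18,-0.88,0,0,0,0,0.5]]'|tail -6
python3 -c "
from h import *
go(.398,.2585,.13)"
```

```text
clock: 3.68
position: [0.5226, -0.4196, 0.1234]
tool_rot: [0.0, 0.981, 0.194, 0.0]
ft_force: [0.7, -0.1, -0.8]
finger_gap: 0.719
grasp_force: 44.1
clock: 4.1
position: [0.4993, -0.2978, 0.1315]
tool_rot: [0.0, 0.981, 0.193, 0.0]
ft_force: [1.4, -0.2, -1.1]
finger_gap: 0.721
grasp_force: 44.1
clock: 4.52
position: [0.4742, -0.1653, 0.1313]
tool_rot: [0.0, 0.981, 0.194, 0.001]
ft_force: [0.5, -0.6, -0.8]
finger_gap: 0.721
grasp_force: 44.1
clock: 4.93
position: [0.449, -0.0329, 0.1313]
tool_rot: [0.0, 0.981, 0.194, 0.001]
ft_force: [0.3, -0.4, -0.7]
finger_gap: 0.725
grasp_force: 44.1
clock: 5.35
position: [0.4239, 0.0995, 0.1314]
tool_rot: [0.0, 0.981, 0.194, 0.001]
ft_force: [1.1, 0.5, -1.6]
finger_gap: 0.72
grasp_force: 44.1
clk 5.35 pos [0.4239 0.0995 0.1314] yaw 22.3 gap 0.72 F [ 1.1  0.5 -1.6] q [0.13 0.07 2.15 0.   0.92 1.31] | shift [ 1.22 -5.23  0.05] turn [ 0.001 -0.003 -0.   ]
```

```bash
python3 -m creep '[[0.2,-0.87,0,0,0,0,0.5],[0.2,-0.87,0,0,0,0,0.5],[0.2,-0.87,0,0,0,0,0.5],[0.2,-0.87,0,0,0,0,0.5],[0.2,-0.87,0,0,0,0,0.5]]'|tail -6;python3 -m creep '[[0.2,-0.87,0,0,0,0,0.5],[0,0,0,0,0,0,0.5],[0,0,0,0,0,0,0.5]]'|tail -6
cat >> h.py <<'E'
def held(rad):
    """held part's top annulus and pin, tool frame"""
    im,d,K,C=cam('wrist'); H=np.array(viewer.camera_model('wrist')['hand_eye']); P=cloud(d,K,H); W=cloud(d,K,C)
    return im,P,W
E
python3 - <<'E'
from h import *
im,P,W=held(.032); cv2.imwrite('pics/w2.png',im); np.savez('w2.npz',P=P,W=W)
go(.398,.2585,.13)
E
```

```text
clock: 5.77
position: [0.402, 0.2317, 0.1314]
tool_rot: [-0.0, 0.981, 0.194, 0.001]
ft_force: [1.1, -0.5, -1.4]
finger_gap: 0.722
grasp_force: 44.1
clock: 6.02
position: [0.3978, 0.2579, 0.1312]
tool_rot: [-0.0, 0.981, 0.195, 0.001]
ft_force: [0.9, -0.4, -1.9]
finger_gap: 0.722
grasp_force: 44.1
clk 6.07 pos [0.3977 0.2569 0.1308] yaw 22.4 gap 0.724 F [-0.5 -0.6 -1. ] q [ 0.48  0.15  2.06 -0.    0.93  1.66] | shift [ 0.03 -0.05  0.03] turn [ 0.001 -0.001 -0.   ]
```

View pics/w2.png

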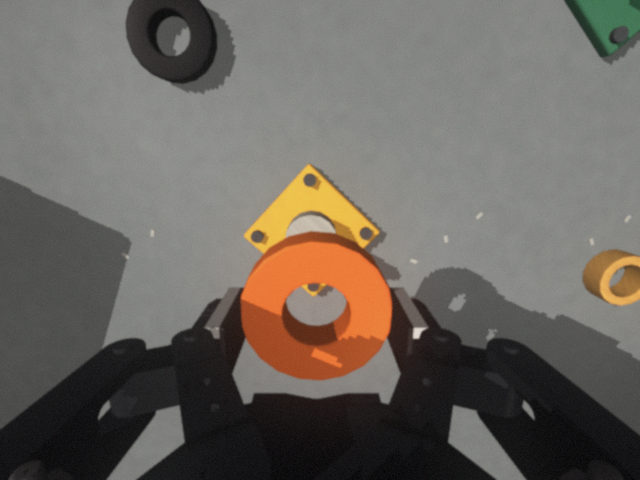

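The wheel is held square at (317,307). The yellow base is behind it, with its plate corners at (310,170), (247,235) and (380,235). Next I fit both by depth.

```bash
cat >> h.py <<'E'
def mid(P,z0,r=.05,tol=.004,c=(0,0)):
    # annulus fit by least squares on outer hull
    m=(np.hypot(P[...,0]-c[0],P[...,1]-c[1])<r)&(abs(P[...,2]-z0)<tol); p=P[m][:,:2].astype(np.float32)
    c,R=cv2.minEnclosingCircle(p); print('ring',len(p),np.round(c,4),round(R,4),'mean',p.mean(0).round(4)); return m
E
python3 - <<'E'
from h import *
z=np.load('w2.npz');P=z['P'];W=z['W']; im=cv2.imread('pics/w2.png')
hsv=cv2.cvtColor(im,cv2.COLOR_BGR2HSV)
o=(hsv[...,0]<13)&(hsv[...,1]>150)&(np.hypot(P[...,0],P[...,1])<.045)
print('z hist',np.nanpercentile(P[o][:,2],[5,25,50,75]).round(4))
top=np.nanpercentile(P[o][:,2],35); Q=P.copy(); Q[~o]=np.nan; mid(Q,top,.045)
y=(hsv[...,0]>20)&(hsv[...,0]<32)&(hsv[...,1]>150)&(np.hypot(W[...,0]-.398,W[...,1]-.2585)<.07)
p=W[y]; print('plate z',np.nanmedian(p[:,2]).round(4)); r=cv2.minAreaRect(p[~np.isnan(p[:,0])][:,:2].astype(np.float32)*1000); print(r); print(cv2.boxPoints(r).round(1).tolist())
sh=(np.hypot(W[...,0]-.398,W[...,1]-.2585)<.03)&(abs(W[...,2]-.03)<.003); print('shoulder pts',sh.sum(),W[sh][:,:2].mean(0) if sh.sum() else '')
E
```

```text
z hist [-0.0194 -0.0188 -0.0184 -0.0178]
ring 13885 [ 0.001  -0.0013] 0.0329 mean [ 0.0041 -0.0012]
plate z 0.01
((400.26617431640625, 262.23944091796875), (76.87380981445312, 86.10049438476562), 69.43810272216797)
[[346.5, 241.39999389648438], [427.1000061035156, 211.10000610351562], [454.1000061035156, 283.1000061035156], [373.5, 313.29998779296875]]
shoulder pts 691 [0.4068579  0.26860243]
```

```bash
cat >> h.py <<'E'
def rays(mask,K,C,z):
    v,u=np.nonzero(mask); D=np.stack([(u-K[2])/K[0],(v-K[3])/K[1],np.ones(len(u))],-1)@C[:3,:3].T
    return C[:3,3]+D*((z-C[2,3])/D[:,2])[:,None]
E
python3 - <<'E'
from h import *
for n in ['top','scene','wrist']:
    im,d,K,C=cam(n); W=cloud(d,K,C); hsv=cv2.cvtColor(im,cv2.COLOR_BGR2HSV); h,s,v=cv2.split(hsv)
    for nm,lo,hi,c in [('green',60,95,(.6515,.1335)),('yellow',20,32,(.398,.2595))]:
        m=(h>=lo)&(h<=hi)&(s>110)&(np.hypot(W[...,0]-c[0],W[...,1]-c[1])<.066)&(W[...,2]<.02)
        m=cv2.morphologyEx(m.astype(np.uint8),cv2.MORPH_OPEN,np.ones((2,2)))
        if m.sum()<100: continue
        p=rays(m,K,C,.01)[:,:2].astype(np.float32)*1000; r=cv2.minAreaRect(p); print(n,nm,len(p),np.round(r[0],1),np.round(r[1],1),round(r[2],1))
E
```

```text
top green 743 [648.2 130.6] [79.6 78.8] 65.4
top yellow 698 [392.4 250.8] [68.7 80. ] 69.3
scene green 384 [659.2 131.4] [78.8 80.4] 66.2
scene yellow 194 [402.5 263.3] [78.3 77.5] 68.4
wrist green 231 [618.4 130.6] [14.9 42.1] 22.3
wrist yellow 3609 [395.8 262.7] [77.7 77.3] 69.3
```

Estimates for the yellow pin cluster around (0.397, 0.260), and the held wheel's bore is at (0.398, 0.2595). That is well within the 7 mm clearance, so I'll lower it while checking force.

```bash
python3 -m creep '[[0,0,0.5,0,0,0,0.5],[0,0,0.5,0,0,0,0.5],[0,0,0.4,0,0,0,0.5],[0,0,0.3,0,0,0,0.5],[0,0,0.3,0,0,0,0.5]]'|sed -n '2p;4p';python3 -m creep '[[0,0,0.3,0,0,0,0.5],[0,0,0.3,0,0,0,0.5],[0,0,0.2,0,0,0,0.5],[0,0,0.1,0,0,0,0.5],[0,0,0,0,0,0,0.5]]'|sed -n '2p;4p'
```

```text
position: [0.398, 0.2558, 0.0696]
ft_force: [-0.7, 0.5, -0.6]
position: [0.3973, 0.2565, 0.0424]
ft_force: [1.1, 0.8, -0.7]
```

```bash
for i in 1; do python3 -m creep '[[0,0,0.2,0,0,0,0.5],[0,0,0.1,0,0,0,0.5],[0,0,0.05,0,0,0,0.5],[0,0,0,0,0,0,0.5]]'|sed -n '2p;4p';python3 -m creep '[[0,0,0.05,0,0,0,0.5],[0,0,0.0,0,0,0,0.5]]'|sed -n '2p;4p';python3 -m creep '[[0,0,0.04,0,0,0,0.5],[0,0,0.0,0,0,0,0.5]]'|sed -n '2p;4p'; done; python3 -c "
from h import *
im,P,W=held(0); cv2.imwrite('pics/w3.png',im[150:,120:520]); z=P[...,2]; m=(np.hypot(P[...,0],P[...,1])<.035)&(abs(z+.0184)<.005); print(W[m][:,2].mean())"
```

```text
position: [0.3976, 0.2567, 0.0324]
ft_force: [0.5, -0.2, -0.9]
position: [0.3979, 0.2568, 0.0312]
ft_force: [-0.6, -0.2, -1.0]
position: [0.3978, 0.2568, 0.03]
ft_force: [0.4, 0.2, -1.2]
0.048346080838884885
```

View pics/w3.png

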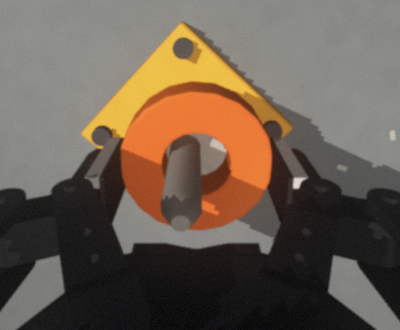

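The wheel is down around the pin, but the pin stands at the left of the bore, at about x=184 against the bore centre at 197. I'll fit the pin's axis from depth.

```bash
cat >> h.py <<'E'
def pin(W,c,zl,zh):
    m=(np.hypot(W[...,0]-c[0],W[...,1]-c[1])<.016)&(W[...,2]>zl)&(W[...,2]<zh); p=W[m][:,:2]; 
    from scipy.optimize import least_squares
    cw=p.mean(0)
    s=least_squares(lambda a:np.hypot(*(p-a).T)-.007,cw,loss='soft_l1',f_scale=.001); print('pin n',len(p),'mean',cw.round(4),'fit',s.x.round(4)); return s.x
E
python3 - <<'E'
from h import *
im,P,W=held(0)
pin(W,(.398,.262),.053,.076)
m=mid(P,-.0184,.036,.003); print('wheel world',W[m][:,:2].mean(0)); go(.398,.2585,.03)
E
```

```text
pin n 1183 mean [0.4014 0.2647] fit [0.3961 0.2628]
ring 12835 [0.0025 0.    ] 0.0354 mean [ 0.0064 -0.0005]
wheel world [0.40360345 0.25964571]
clk 7.82 pos [0.3979 0.2568 0.03  ] yaw 22.3 gap 0.722 F [-0.1 -0.8 -1.2] q [0.48 0.33 2.1  0.   0.71 1.66] | shift [ 0.03 -0.05  0.  ] turn [-0. -0.  0.]
```

```bash
python3 -m creep '[[0,0,-0.05,0,0,0,0.5],[0,-0.09,0,0,0,0,0.5],[0,-0.08,0,0,0,0,0.5],[0,0,0,0,0,0,0.5]]'|sed -n '2p;4p';python3 -m creep '[[0,0,0.05,0,0,0,0.5],[0,0,0.03,0,0,0,0.5],[0,0,0.03,0,0,0,0.5],[0,0,0.0,0,0,0,0.5]]'|sed -n '2p;4p'
python3 -m creep '[[0,0,0.04,0,0,0,0.5],[0,0,0.03,0,0,0,0.5],[0,0,0.0,0,0,0,0.5]]'|sed -n '2p;4p'; python3 -c "
from h import *
im,P,W=held(0); cv2.imwrite('pics/w4.png',im[150:,120:520]); pin(W,(.398,.262),.053,.076)"
```

```text
position: [0.3959, 0.2619, 0.0316]
ft_force: [0.4, 0.5, -1.5]
position: [0.396, 0.2616, 0.0294]
ft_force: [-3.6, -1.4, 10.0]
position: [0.396, 0.2617, 0.0293]
ft_force: [-8.4, -3.7, 27.4]
pin n 1219 mean [0.4014 0.265 ] fit [0.3962 0.2628]
```

View pics/w4.png

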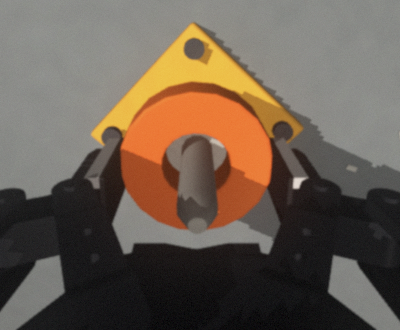

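The pin is now centred in the bore and contact shows at the shoulder height, so the wheel is seated. Release, rise, and go to the spacer.

```bash
python3 -m creep '[[0,0,-0.06,0,0,0,0.72],[0,0,0,0,0,0,0.8],[0,0,0,0,0,0,0.9],[0,0,0,0,0,0,0.9]]'|sed -n '2p;4,6p';python3 -m creep '[[0,0,-0.5,0,0,0,0.9],[0,0,-0.9,0,0,0,0.9],[0,0,-0.9,0,0,0,0.9],[0,0,-0.9,0,0,0,0.9]]'|sed -n '2p;4p'
python3 -c "
from h import *
im,P,W=held(0); fit(W,.396,.262,.048,.045); pin(W,(.398,.262),.053,.076); fit(W,.493,.407,.014,.045); go(.493,.407,.13)"
```

```text
position: [0.3958, 0.2614, 0.0276]
ft_force: [-0.2, 0.0, 0.1]
finger_gap: 0.9
grasp_force: 0.0
position: [0.3952, 0.261, 0.1239]
ft_force: [1.1, 0.6, -0.2]
fit 5182 mec [0.3977 0.2642] 0.0319 mean [0.3995 0.2649 0.0479]
pin n 223 mean [0.4009 0.2652] fit [0.396  0.2631]
fit 4384 mec [0.491 0.408] 0.0302 mean [0.486  0.4052 0.0138]
clk 9.5 pos [0.3992 0.2632 0.1295] yaw 22.3 gap 0.9 F [1.5 0.9 1.8] q [0.49 0.15 2.06 0.   0.92 1.67] | shift [ 4.71 -3.24  0.02] turn [-0.002 -0.015  0.   ]
```

```bash
python3 -m creep '[[0.77,-0.55,0,0,0,0,0.87],[0.77,-0.55,0,0,0,0,0.87],[0.77,-0.55,0,0,0,0,0.87],[0.77,-0.55,0,0,0,0,0.87],[0.77,-0.55,0,0,0,0,0.87]]'|sed -n '2p;4p';python3 -m creep '[[0.77,-0.55,0,0,0,0,0.87],[0,0,0,0,0,0,0.87],[0,0,0,0,0,0,0.87]]'|sed -n '2p;4p'
python3 -c "
from h import *
im,P,W=held(0); fit(W,.493,.407,.014,.045); go(.4915,.408,-.004)"
```

```text
position: [0.4718, 0.3825, 0.1229]
ft_force: [0.2, -0.1, 0.4]
position: [0.4867, 0.4065, 0.1227]
ft_force: [-0.4, -0.8, -1.2]
fit 3535 mec [0.4915 0.4085] 0.0299 mean [0.4927 0.4088 0.0138]
clk 10.22 pos [0.4858 0.4053 0.1224] yaw 22.4 gap 0.873 F [-0.8 -0.9 -0.6] q [ 0.63  0.44  1.69 -0.    1.01  1.81] | shift [ 0.22 -0.01  4.21] turn [0.002 0.005 0.   ]
```

```bash
python3 -m creep '[[0.21,-0.02,0.8,0,0,0,0.87],[0,0,0.9,0,0,0,0.87],[0,0,0.9,0,0,0,0.87],[0,0,0.8,0,0,0,0.87],[0,0,0.5,0,0,0,0.87]]'|sed -n '2p;4p'; python3 -m creep '[[0,0,0.28,0,0,0,0.87],[0,0,0,0,0,0,0.87],[0,0,0,0,0,0,0.5],[0,0,0,0,0,0,0.5],[0,0,0,0,0,0,0.5]]' 50;python3 -m creep '[[0,0,0,0,0,0,0.5],[0,0,0,0,0,0,0.5]]'; python3 -c "
from h import *
go(.651,.1355,.13)"
```

```text
position: [0.4893, 0.4059, 0.0035]
ft_force: [0.1, -0.5, -0.6]
clock: 11.05
position: [0.4933, 0.4095, 0.0003]
tool_rot: [-0.001, 0.981, 0.194, 0.002]
ft_force: [-0.3, -0.1, -2.7]
finger_gap: 0.668
grasp_force: 53.6
clock: 11.22
position: [0.4933, 0.4095, 0.0002]
tool_rot: [-0.001, 0.981, 0.194, 0.001]
ft_force: [0.2, 0.5, 3.6]
finger_gap: 0.674
grasp_force: 54.1
clk 11.22 pos [4.933e-01 4.095e-01 2.000e-04] yaw 22.3 gap 0.674 F [0.2 0.5 3.6] q [ 0.62  0.62  1.7  -0.    0.81  1.81] | shift [ 1.4  10.44 -4.33] turn [-0.001 -0.006  0.   ]
```

```bash
python3 -m creep '[[0,0,-0.5,0,0,0,0.5],[0,0,-0.9,0,0,0,0.5],[0,0,-1,0,0,0,0.5],[0,0,-1,0,0,0,0.5],[0,0,-1,0,0,0,0.5]]'|sed -n '2p;4p'; python3 -m creep '[[0.13,0.95,0,0,0,0,0.5],[0.13,0.95,0,0,0,0,0.5],[0.13,0.95,0,0,0,0,0.5],[0.13,0.95,0,0,0,0,0.5],[0.13,0.95,0,0,0,0,0.5]]'|sed -n '2p;4p';python3 -m creep '[[0.13,0.95,0,0,0,0,0.5],[0.13,0.95,0,0,0,0,0.5],[0.13,0.95,0,0,0,0,0.5],[0.13,0.95,0,0,0,0,0.5],[0.13,0.95,0,0,0,0,0.5]]'|sed -n '2p;4,6p';python3 -m creep '[[0.13,0.95,0,0,0,0,0.5],[0,0,0,0,0,0,0.5],[0,0,0,0,0,0,0.5]]'|sed -n '2p;4,6p'
python3 -c "
from h import *
im,P,W=held(0); cv2.imwrite('pics/w5.png',im); np.savez('w5.npz',P=P,W=W)
m=(np.hypot(P[...,0],P[...,1])<.02)&(P[...,2]<-.005); print(np.nanpercentile(P[m][:,2],[5,25,50]))
mid(P,-.014,.034,.004); pin(W,(.653,.135),.053,.076); fit(W,.651,.1355,.03,.03); go(.651,.1355,.03)"
```

```text
position: [0.4913, 0.4083, 0.132]
ft_force: [0.3, 0.6, -2.0]
position: [0.5642, 0.2831, 0.1312]
ft_force: [0.6, -0.9, -2.4]
position: [0.6364, 0.1585, 0.1309]
ft_force: [-0.2, 0.3, -2.0]
finger_gap: 0.667
grasp_force: 54.4
position: [0.6512, 0.1333, 0.1309]
ft_force: [0.9, 1.5, -3.0]
finger_gap: 0.666
grasp_force: 54.5
[-0.09507021 -0.0888982  -0.08111837]
ring 11358 [0.0022 0.    ] 0.0334 mean [ 0.0013 -0.0012]
pin n 11 mean [0.657  0.1389] fit [0.6508 0.1363]
fit 1111 mec [0.6514 0.1366] 0.0198 mean [0.6585 0.1398 0.0299]
clk 12.77 pos [0.6505 0.1345 0.1306] yaw 22.2 gap 0.671 F [ 0.3  0.5 -2.3] q [0.14 0.48 1.61 0.   1.05 1.32] | shift [ 0.03 -0.02  3.35] turn [-0.002  0.001 -0.   ]
```

View pics/w5.png

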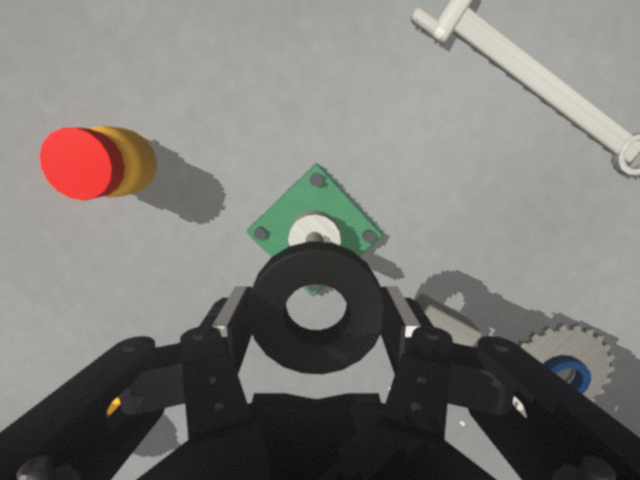

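The green pin sits at (316,240), in line with the bore centre at (317,308). Fits put the pin at (0.651, 0.1365).

```bash
python3 -m creep '[[0.03,-0.06,0.5,0,0,0,0.5],[0,0,0.5,0,0,0,0.5],[0,0,0.5,0,0,0,0.5],[0,0,0.4,0,0,0,0.5],[0,0,0.3,0,0,0,0.5]]'|sed -n '2p;4p';python3 -m creep '[[0,0,0.3,0,0,0,0.5],[0,0,0.3,0,0,0,0.5],[0,0,0.2,0,0,0,0.5],[0,0,0.05,0,0,0,0.5],[0,0,0,0,0,0,0.5]]'|sed -n '2p;4p';python3 -m creep '[[0,0,0.05,0,0,0,0.5],[0,0,0.05,0,0,0,0.5],[0,0,0,0,0,0,0.5]]'|sed -n '2p;4p';  python3 -c "
from h import *
im,P,W=held(0); cv2.imwrite('pics/w6.png',im[150:,120:520]); pin(W,(.654,.137),.05,.076)"
```

```text
position: [0.6485, 0.1374, 0.0608]
ft_force: [0.8, -0.0, -1.3]
position: [0.6508, 0.1369, 0.0384]
ft_force: [-0.7, 0.9, -1.9]
position: [0.6515, 0.137, 0.0364]
ft_force: [0.6, 0.5, -2.1]
pin n 1750 mean [0.6582 0.137 ] fit [0.6624 0.1378]
```

View pics/w6.png

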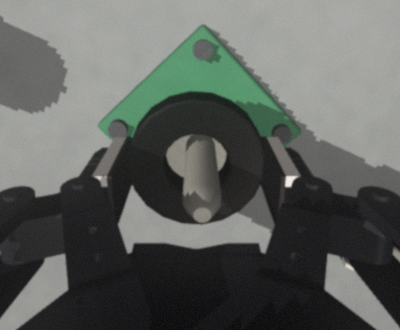

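The pin is inside the bore (base at about (201,145), bore centre (196,155)), so I keep lowering to contact.

```bash
python3 -m creep '[[0,0.03,0.07,0,0,0,0.5],[0,0,0.05,0,0,0,0.5],[0,0,0,0,0,0,0.5]]'|sed -n '2p;4p';for i in 1; do python3 -m creep '[[0,0,0.04,0,0,0,0.5],[0,0,0,0,0,0,0.5]]'|sed -n '2p;4p';python3 -m creep '[[0,0,0.03,0,0,0,0.5],[0,0,0,0,0,0,0.5]]'|sed -n '2p;4p';done
```

```text
position: [0.6512, 0.136, 0.0321]
ft_force: [-0.8, 0.4, -3.3]
position: [0.6512, 0.1361, 0.0309]
ft_force: [-0.8, -1.2, -1.7]
position: [0.6515, 0.1362, 0.0303]
ft_force: [-0.8, -0.3, -2.6]
```

```bash
python3 -m creep '[[0,0,0.03,0,0,0,0.5],[0,0,0,0,0,0,0.5]]'|sed -n '2p;4p';python3 -m creep '[[0,0,0.03,0,0,0,0.5],[0,0,0,0,0,0,0.5]]'|sed -n '2p;4p';python3 -m creep '[[0,0,0.03,0,0,0,0.5],[0,0,0,0,0,0,0.5]]'|sed -n '2p;4p'; python3 -m creep '[[0,0,0.02,0,0,0,0.5],[0,0,0,0,0,0,0.5]]'|sed -n '2p;4p'
```

```text
position: [0.6516, 0.1362, 0.0302]
ft_force: [-2.3, 0.0, 3.3]
position: [0.6515, 0.1362, 0.0302]
ft_force: [-4.1, -0.7, 7.9]
position: [0.6515, 0.1362, 0.0301]
ft_force: [-5.3, -0.8, 11.1]
position: [0.6515, 0.1362, 0.0301]
ft_force: [-5.7, -0.6, 14.2]
```

Seated. Release, rise, go to the saw.

```bash
python3 -m creep '[[0,0,-0.1,0,0,0,0.7],[0,0,0,0,0,0,0.8],[0,0,0,0,0,0,0.85],[0,0,0,0,0,0,0.85]]'|sed -n '2p;4,6p';python3 -m creep '[[0,0,-0.5,0,0,0,0.8],[0,0,-0.9,0,0,0,0.8],[0,0,-0.9,0,0,0,0.8],[0,0,-0.9,0,0,0,0.8],[0,0,0,0,0,0,0.8]]'|sed -n '2p;4p'
python3 -c "
from h import *
im,P,W=held(0); fit(W,.651,.136,.044,.045); fit(W,.651,.136,.03,.045,.003);pin(W,(.654,.137),.05,.076); fit(W,.611,-.1285,.016,.03);go(.611,-.128,.125)"
```

```text
position: [0.6516, 0.1362, 0.0298]
ft_force: [0.4, 0.3, 0.3]
finger_gap: 0.847
grasp_force: 0.0
position: [0.6566, 0.1369, 0.1341]
ft_force: [0.9, 0.5, 0.5]
fit 3825 mec [0.6504 0.1375] 0.03 mean [0.6522 0.1383 0.0439]
fit 467 mec [0.6598 0.1401] 0.0239 mean [0.6516 0.139  0.0302]
pin n 228 mean [0.6559 0.1384] fit [0.6507 0.1364]
fit 203 mec [ 0.624  -0.1303] 0.016 mean [ 0.6276 -0.1292  0.0151]
clk 15.95 pos [0.6551 0.1367 0.1315] yaw 22.3 gap 0.799 F [-0.   1.1  0.4] q [0.14 0.49 1.6  0.   1.04 1.32] | shift [-4.72  7.6   0.19] turn [ 0.005 -0.018 -0.   ]
```

```bash
python3 -m creep '[[-0.51,0.84,0,0,0,0,0.68],[-0.51,0.84,0,0,0,0,0.68],[-0.51,0.84,0,0,0,0,0.68],[-0.51,0.84,0,0,0,0,0.68],[-0.51,0.84,0,0,0,0,0.68]]'|sed -n '2p;4p';python3 -m creep '[[-0.51,0.84,0,0,0,0,0.68],[-0.51,0.84,0,0,0,0,0.68],[-0.51,0.84,0,0,0,0,0.68],[-0.51,0.84,0,0,0,0,0.68],[0,0,0,0,0,0,0.68]]'|sed -n '2p;4p'; python3 -m creep '[[0,0,0,0,0,0,0.68],[0,0,0,0,0,0,0.68]]'|sed -n '2p;4p'
python3 -c "
from h import *
im,P,W=held(0); cv2.imwrite('pics/w7.png',im); fit(W,.611,-.1285,.016,.03); go(.611,-.128,.005)
p=P[(abs(P[...,0])<.012)&(abs(P[...,1])<.06)&(P[...,2]>-.05)&(P[...,2]<.03)]; print('tip',np.percentile(p[:,2],[99,100]),np.abs(p[:,1]).min())"
```

```text
position: [0.6272, -0.0105, 0.125]
ft_force: [0.0, -0.3, -0.0]
position: [0.6086, -0.1309, 0.1251]
ft_force: [0.6, 0.1, 0.3]
position: [0.6096, -0.1256, 0.1252]
ft_force: [0.3, 1.0, 0.4]
fit 1437 mec [ 0.6103 -0.1267] 0.022 mean [ 0.6111 -0.1264  0.0157]
clk 17.0 pos [ 0.6098 -0.1251  0.1254] yaw 22.4 gap 0.677 F [-0.6  0.3 -0.5] q [-0.27  0.42  1.72  0.    1.01  0.91] | shift [0.   0.11 4.01] turn [-0.002  0.001 -0.   ]
tip [-0.00648344 -0.00408133] 0.027233167879951246
```

```bash
python3 -m creep '[[0,0.05,0.7,0,0,0,0.68],[0,0,0.9,0,0,0,0.68],[0,0,0.9,0,0,0,0.68],[0,0,0.8,0,0,0,0.68],[0,0,0.5,0,0,0,0.68]]'|sed -n '2p;4p'; python3 -m creep '[[0,0,0.2,0,0,0,0.68],[0,0,0,0,0,0,0.68],[0,0,0,0,0,0,0.68]]'|sed -n '2p;4p'; python3 -m creep '[[0,0,0.0,0,0,0,0.3],[0,0,0,0,0,0,0.3],[0,0,0,0,0,0,0.3],[0,0,0,0,0,0,0.3],[0,0,0,0,0,0,0.3]]' 60;python3 -c "
from h import *
go(.6507,.1364,.14)"
```

```text
position: [0.6089, -0.1251, 0.0089]
ft_force: [-0.7, -0.2, -0.2]
position: [0.6115, -0.127, 0.0065]
ft_force: [-0.0, -0.5, 0.7]
clock: 18.08
position: [0.6127, -0.1278, 0.0086]
tool_rot: [0.001, 0.981, 0.194, 0.002]
ft_force: [-0.9, 0.6, 6.3]
finger_gap: 0.471
grasp_force: 59.8
clk 18.08 pos [ 0.6127 -0.1278  0.0086] yaw 22.3 gap 0.471 F [-0.9  0.6  6.3] q [-0.28  0.59  1.74  0.    0.81  0.91] | shift [ 4.53 -7.65 -4.38] turn [ 0.004 -0.006 -0.   ]
```

```bash
python3 -m creep '[[0,0,-0.3,0,0,0,0.3],[0,0,-0.9,0,0,0,0.3],[0,0,-1,0,0,0,0.3],[0,0,-1,0,0,0,0.3],[0,0,-1,0,0,0,0.3]]'|sed -n '2p;4,6p'; python3 -m creep '[[0.4,-0.7,-0.2,0,0,0,0.3],[0.48,-0.82,0,0,0,0,0.3],[0.48,-0.82,0,0,0,0,0.3],[0.48,-0.82,0,0,0,0,0.3],[0.48,-0.82,0,0,0,0,0.3]]'|sed -n '2p;4p';python3 -m creep '[[0.48,-0.82,0,0,0,0,0.3],[0.48,-0.82,0,0,0,0,0.3],[0.48,-0.82,0,0,0,0,0.3],[0.48,-0.82,0,0,0,0,0.3],[0.25,-0.4,0,0,0,0,0.3]]'|sed -n '2p;4,6p';python3 -m creep '[[0,0,0,0,0,0,0.3],[0,0,0,0,0,0,0.3],[0,0,0,0,0,0,0.3]]'|sed -n '2p;4,6p'
python3 -c "
from h import *
im,P,W=held(0); cv2.imwrite('pics/w8.png',im); go(.6507,.1364,.05)
hsv=cv2.cvtColor(im,cv2.COLOR_BGR2HSV); b=(abs(hsv[...,0].astype(int)-110)<12)&(hsv[...,1]>120)&(np.hypot(P[...,0],P[...,1])<.04); print('hub z',np.nanpercentile(P[b][:,2],[10,30,50])); t=np.nanpercentile(P[b][:,2],30); Q=P.copy();Q[~b]=np.nan; mid(Q,t,.03,.003)
d=(np.hypot(P[...,0],P[...,1])<.054)&(np.hypot(P[...,0],P[...,1])>.026)&(abs(P[...,2]-t-.011)<.006)&(P[...,0]>0.0); p=P[d]; A=np.c_[p[:,:2],np.ones(len(p))]; print(len(p),'plane',np.linalg.lstsq(A,p[:,2],rcond=None)[0])"
```

```text
position: [0.6098, -0.1272, 0.133]
ft_force: [1.3, -0.3, -2.8]
finger_gap: 0.469
grasp_force: 61.4
position: [0.6292, 0.0105, 0.1382]
ft_force: [0.8, -0.3, -2.9]
position: [0.6476, 0.1397, 0.138]
ft_force: [-0.1, -0.3, -2.4]
finger_gap: 0.474
grasp_force: 61.4
position: [0.6475, 0.1352, 0.1377]
ft_force: [-0.5, -1.5, -3.3]
finger_gap: 0.472
grasp_force: 61.4
clk 19.63 pos [0.6476 0.1349 0.1377] yaw 22.3 gap 0.471 F [ 0.6 -0.2 -2.6] q [ 0.14  0.47  1.61 -0.    1.06  1.32] | shift [ 0.12 -0.01  2.92] turn [0.001 0.002 0.   ]
hub z [-0.00797198 -0.00751732 -0.00722699]
ring 3298 [-0.0013 -0.0009] 0.0218 mean [-0.0001 -0.0006]
11638 plane [0.01005751 0.00586448 0.00370154]
```

View pics/w8.png

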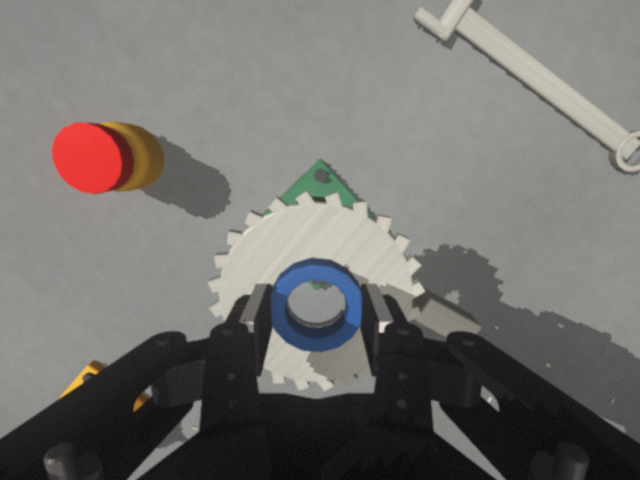

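The saw is held level with the hub at (317,305), and the green base shows behind it. Lower it onto the spindle.

```bash
python3 -m creep '[[0.14,0.02,0.4,0,0,0,0.3],[0,0,0.4,0,0,0,0.3],[0,0,0.4,0,0,0,0.3],[0,0,0.3,0,0,0,0.3],[0,0,0.3,0,0,0,0.3]]'|sed -n '2p;4p';python3 -m creep '[[0,0,0.3,0,0,0,0.3],[0,0,0.3,0,0,0,0.3],[0,0,0.2,0,0,0,0.3],[0,0,0.05,0,0,0,0.3],[0,0,0,0,0,0,0.3]]'|sed -n '2p;4p'; python3 -c "
from h import *
im,P,W=held(0); cv2.imwrite('pics/w9.png',im[150:,120:520]); pin(W,(.654,.137),.067,.078)"
```

```text
position: [0.6509, 0.1368, 0.0815]
ft_force: [-0.4, -0.1, -3.4]
position: [0.6517, 0.1374, 0.0577]
ft_force: [0.5, 1.0, -2.8]
pin n 493 mean [0.6552 0.138 ] fit [0.6506 0.136 ]
```

View pics/w9.png

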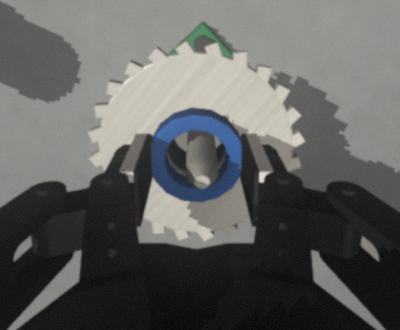

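The pin is inside the bore and nearly central. Lower to contact.

```bash
python3 -m creep '[[0,0.02,0.06,0,0,0,0.3],[0,0,0.04,0,0,0,0.3],[0,0,0,0,0,0,0.3]]'|sed -n '2p;4p';python3 -m creep '[[0,0,0.04,0,0,0,0.3],[0,0,0,0,0,0,0.3]]'|sed -n '2p;4p';python3 -m creep '[[0,0,0.04,0,0,0,0.3],[0,0,0,0,0,0,0.3]]'|sed -n '2p;4p';python3 -m creep '[[0,0,0.03,0,0,0,0.3],[0,0,0,0,0,0,0.3]]'|sed -n '2p;4p'
```

```text
position: [0.6527, 0.1369, 0.0559]
ft_force: [-0.2, -0.4, -3.0]
position: [0.6524, 0.1369, 0.0544]
ft_force: [0.4, 0.7, -4.0]
position: [0.6523, 0.1369, 0.0529]
ft_force: [-0.3, -0.0, -3.1]
position: [0.6524, 0.1369, 0.0527]
ft_force: [-0.7, -0.2, 1.1]
```

```bash
python3 -m creep '[[0,0,0.04,0,0,0,0.3],[0,0,0,0,0,0,0.3]]'|sed -n '2p;4p';python3 -m creep '[[0,0,-0.04,0,0,0,0.45],[0,0,0,0,0,0,0.55],[0,0,0,0,0,0,0.68],[0,0,0,0,0,0,0.68]]'|sed -n '2p;4,6p';python3 -m creep '[[0,0,-0.4,0,0,0,0.68],[0,0,-0.9,0,0,0,0.68],[0,0,-0.9,0,0,0,0.68],[0,0,-0.5,0,0,0,0.68],[0,0,0,0,0,0,0.68]]'|sed -n '2p;4p'
python3 -c "
from h import *
im,P,W=held(0); fit(W,.651,.136,.06,.03,.003); fit(W,.651,.136,.049,.06,.003); go(.461,.009,.13)"
```

```text
position: [0.6525, 0.1369, 0.0526]
ft_force: [-3.9, -0.6, 5.3]
position: [0.653, 0.137, 0.0524]
ft_force: [-0.0, 1.0, 0.1]
finger_gap: 0.681
grasp_force: 0.0
position: [0.6565, 0.1375, 0.1394]
ft_force: [0.9, -0.4, 0.5]
fit 1770 mec [0.6507 0.138 ] 0.022 mean [0.6516 0.1384 0.0597]
fit 10631 mec [0.6505 0.138 ] 0.052 mean [0.6535 0.1392 0.0489]
clk 22.23 pos [0.6549 0.1372 0.1368] yaw 22.3 gap 0.683 F [-0.3 -0.5 -0. ] q [ 0.14  0.48  1.6  -0.    1.06  1.32] | shift [-7.6   1.5   0.18] turn [ 0.003 -0.013 -0.   ]
```

Saw seated (hub top 59.7 mm, blade top 48.9 mm). Next the collar.

```bash
python3 -m creep '[[-0.94,0.19,0,0,0,0,0.68],[-0.94,0.19,0,0,0,0,0.68],[-0.94,0.19,0,0,0,0,0.68],[-0.94,0.19,0,0,0,0,0.68],[-0.94,0.19,0,0,0,0,0.68]]'|sed -n '2p;4p';python3 -m creep '[[-0.94,0.19,0,0,0,0,0.68],[-0.94,0.19,0,0,0,0,0.68],[-0.94,0.19,0,0,0,0,0.68],[0,0,0,0,0,0,0.68],[0,0,0,0,0,0,0.68]]'|sed -n '2p;4p'; python3 -m creep '[[0,0,0,0,0,0,0.68],[0,0,0,0,0,0,0.68]]'|sed -n '2p;4p'
python3 -c "
from h import *
im,P,W=held(0); cv2.imwrite('pics/w10.png',im); fit(W,.461,.01,.02,.035); go(.461,.01,.004)"
```

```text
position: [0.5302, 0.0563, 0.1314]
ft_force: [-0.4, -0.3, 0.0]
position: [0.4587, 0.0086, 0.1318]
ft_force: [0.7, -0.9, 0.9]
position: [0.462, 0.0093, 0.1331]
ft_force: [0.6, 0.2, 0.1]
fit 1383 mec [0.4606 0.012 ] 0.0222 mean [0.4613 0.0118 0.0197]
clk 23.28 pos [0.4621 0.0093 0.1332] yaw 22.4 gap 0.683 F [ 0.1 -0.9  0.2] q [-0.07  0.12  2.09  0.    0.93  1.11] | shift [-0.03 -0.04  4.31] turn [ 0.    -0.001 -0.   ]
```

```bash
python3 -m creep '[[-0.02,-0.09,0.7,0,0,0,0.68],[0,0,0.9,0,0,0,0.68],[0,0,0.9,0,0,0,0.68],[0,0,0.9,0,0,0,0.68],[0,0,0.5,0,0,0,0.68]]'|sed -n '2p;4p'; python3 -m creep '[[0,0,0.4,0,0,0,0.68],[0,0,0,0,0,0,0.68],[0,0,0,0,0,0,0.68]]'|sed -n '2p;4p'; python3 -m creep '[[0,0,0.0,0,0,0,0.3],[0,0,0,0,0,0,0.3],[0,0,0,0,0,0,0.3],[0,0,0,0,0,0,0.3],[0,0,0,0,0,0,0.3]]' 50;python3 -c "
from h import *
go(.396,.2628,.14)"
```

```text
position: [0.4585, 0.0119, 0.0135]
ft_force: [-0.2, 1.0, -0.1]
position: [0.4595, 0.0117, 0.0035]
ft_force: [0.0, 0.3, -0.5]
clock: 24.37
position: [0.461, 0.0113, 0.0054]
tool_rot: [0.0, 0.981, 0.194, 0.002]
ft_force: [0.3, 0.3, 5.4]
finger_gap: 0.487
grasp_force: 51.1
clk 24.37 pos [0.461  0.0113 0.0054] yaw 22.3 gap 0.487 F [0.3 0.3 5.4] q [-0.07  0.36  2.13  0.    0.64  1.11] | shift [ 1.19 -8.57 -4.49] turn [ 0.002 -0.006 -0.   ]
```

```bash
python3 -m creep '[[0,0,-0.3,0,0,0,0.3],[0,0,-0.9,0,0,0,0.3],[0,0,-1,0,0,0,0.3],[0,0,-1,0,0,0,0.3],[0,0,-1,0,0,0,0.3]]'|sed -n '2p;4,6p'; python3 -m creep '[[0.1,-0.7,-0.2,0,0,0,0.3],[0.13,-0.9,0,0,0,0,0.3],[0.13,-0.9,0,0,0,0,0.3],[0.13,-0.9,0,0,0,0,0.3],[0.13,-0.9,0,0,0,0,0.3]]'|sed -n '2p;4p';python3 -m creep '[[0.13,-0.9,0,0,0,0,0.3],[0.13,-0.9,0,0,0,0,0.3],[0.13,-0.9,0,0,0,0,0.3],[0.13,-0.9,0,0,0,0,0.3],[0.1,-0.7,0,0,0,0,0.3]]'|sed -n '2p;4,6p';python3 -m creep '[[0,0,0,0,0,0,0.3],[0,0,0,0,0,0,0.3],[0,0,0,0,0,0,0.3]]'|sed -n '2p;4,6p'
python3 -c "
from h import *
im,P,W=held(0); cv2.imwrite('pics/w11.png',im); go(.3961,.2628,.05)
m=(np.hypot(P[...,0],P[...,1])<.022)&(P[...,2]<0)&(P[...,2]>-.04); print('top z',np.nanpercentile(P[m][:,2],[10,30,50])); mid(P,np.nanpercentile(P[m][:,2],25),.0225,.004)"
```

```text
position: [0.4583, 0.0112, 0.1314]
ft_force: [1.2, -0.1, -0.4]
finger_gap: 0.489
grasp_force: 51.0
position: [0.4265, 0.1384, 0.1366]
ft_force: [0.5, -0.1, -0.7]
position: [0.3946, 0.2654, 0.1364]
ft_force: [0.5, 0.0, -0.9]
finger_gap: 0.486
grasp_force: 51.0
position: [0.3953, 0.2633, 0.1361]
ft_force: [-0.3, -0.8, -1.2]
finger_gap: 0.485
grasp_force: 51.0
clk 25.92 pos [0.3955 0.263  0.1361] yaw 22.3 gap 0.487 F [ 1.1  0.1 -0.4] q [ 0.5   0.14  2.05 -0.    0.95  1.68] | shift [0.02 0.01 2.87] turn [0.001 0.002 0.   ]
top z [-0.02054538 -0.01480593 -0.01428874]
ring 4756 [-0. -0.] 0.0226 mean [ 0.001  -0.0008]
```

View pics/w11.png

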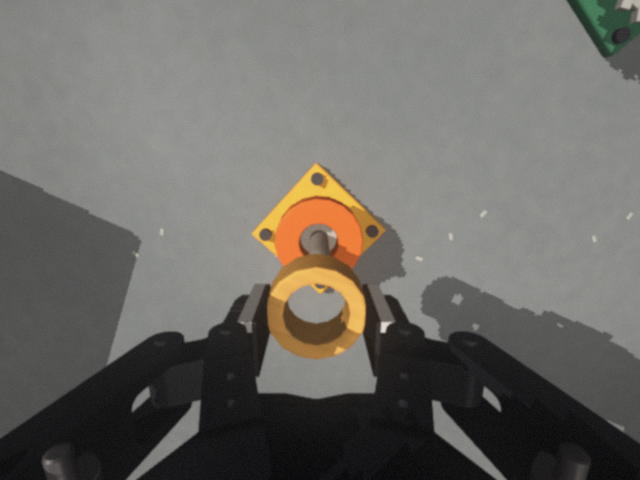

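The collar is held squarely at (317,305), with the pin at (319,240) behind it in line. The wheel lies flat. Lower.

```bash
python3 -m creep '[[0.02,0.01,0.4,0,0,0,0.3],[0,0,0.4,0,0,0,0.3],[0,0,0.4,0,0,0,0.3],[0,0,0.3,0,0,0,0.3],[0,0,0.3,0,0,0,0.3]]'|sed -n '2p;4p';python3 -m creep '[[0,0,0.3,0,0,0,0.3],[0,0,0.25,0,0,0,0.3],[0,0,0.2,0,0,0,0.3],[0,0,0.05,0,0,0,0.3],[0,0,0,0,0,0,0.3]]'|sed -n '2p;4p'; python3 -m creep '[[0,0,0.05,0,0,0,0.3],[0,0,0,0,0,0,0.3]]'|sed -n '2p;4p'; python3 -m creep '[[0,0,0.04,0,0,0,0.3],[0,0,0,0,0,0,0.3]]'|sed -n '2p;4p';python3 -m creep '[[0,0,0.04,0,0,0,0.3],[0,0,0,0,0,0,0.3]]'|sed -n '2p;4p'
```

```text
position: [0.3966, 0.2629, 0.0815]
ft_force: [0.4, 0.4, -1.2]
position: [0.3962, 0.2638, 0.0576]
ft_force: [1.1, 0.5, -1.0]
position: [0.3968, 0.2642, 0.0569]
ft_force: [-0.0, -0.1, -1.5]
position: [0.3967, 0.2641, 0.0557]
ft_force: [0.5, -0.6, -1.3]
position: [0.3965, 0.264, 0.0543]
ft_force: [-0.1, 0.6, -1.0]
```

```bash
python3 -m creep '[[0,0,0.03,0,0,0,0.3],[0,0,0,0,0,0,0.3]]'|sed -n '2p;4p'; python3 -m creep '[[0,0,0.03,0,0,0,0.3],[0,0,0,0,0,0,0.3]]'|sed -n '2p;4p';python3 -m creep '[[0,0,0.03,0,0,0,0.3],[0,0,0,0,0,0,0.3]]'|sed -n '2p;4p'
```

```text
position: [0.3966, 0.264, 0.0534]
ft_force: [0.0, 0.1, -1.5]
position: [0.3967, 0.2641, 0.0533]
ft_force: [-2.4, -0.4, 6.6]
position: [0.3967, 0.2641, 0.0533]
ft_force: [-4.0, -1.4, 12.7]
```

Seated at 48 mm. Release and rise while turning towards the nut's flats.

```bash
python3 -m creep '[[0,0,-0.08,0,0,0,0.48],[0,0,0,0,0,0,0.58],[0,0,0,0,0,0,0.7],[0,0,0,0,0,0,0.7]]'|sed -n '2p;4,6p';python3 -m creep '[[0,0,-0.4,0,0,0,0.7],[0,0,-0.9,0,0,0,0.7],[0,0,-0.9,0,0,0,0.7],[0,0,-0.5,0,0,0,0.7],[0,0,0,0,0,0,0.7]]'|sed -n '2p;4p'
python3 -c "
from h import *
im,P,W=held(0); fit(W,.397,.264,.068,.03,.003); fit(W,.397,.264,.048,.04,.003); pin(W,(.398,.263),.072,.08)"
python3 -m creep '[[0,0,0,0,0,-0.19,0.7],[0,0,0,0,0,-0.19,0.7],[0,0,0,0,0,-0.19,0.7],[0,0,0,0,0,-0.19,0.7],[0,0,0,0,0,0,0.7]]'|sed -n '2p;4p'
python3 -c "
from h import *
go(.4138,-.2765,.14,45)"
```

```text
position: [0.3965, 0.264, 0.0538]
ft_force: [-0.7, 1.0, -0.0]
finger_gap: 0.696
grasp_force: 0.0
position: [0.3993, 0.2655, 0.1384]
ft_force: [0.5, 0.5, 0.7]
fit 1931 mec [0.3961 0.2657] 0.022 mean [0.397  0.266  0.0677]
fit 2464 mec [0.3977 0.2642] 0.0319 mean [0.4067 0.2655 0.0478]
pin n 196 mean [0.3988 0.2642] fit [0.3954 0.2628]
position: [0.3952, 0.2632, 0.133]
ft_force: [-0.7, 0.4, 0.1]
clk 28.97 pos [0.3952 0.2632 0.133 ] yaw 45.2 gap 0.698 F [-0.7  0.4  0.1] q [0.5  0.15 2.06 0.   0.94 1.28] | shift [-12.34  13.11  -0.2 ] turn [-0.002  0.007  0.007]
```

```bash
python3 -m creep '[[-0.77,0.82,0,0,0,0,0.7],[-0.77,0.82,0,0,0,0,0.7],[-0.77,0.82,0,0,0,0,0.7],[-0.77,0.82,0,0,0,0,0.7],[-0.77,0.82,0,0,0,0,0.7]]'|sed -n '2p;4p';python3 -m creep '[[-0.77,0.82,0,0,0,0,0.7],[-0.77,0.82,0,0,0,0,0.7],[-0.77,0.82,0,0,0,0,0.7],[-0.77,0.82,0,0,0,0,0.7],[-0.77,0.82,0,0,0,0,0.7]]'|sed -n '2p;4p';python3 -m creep '[[-0.77,0.82,0,0,0,0,0.7],[-0.77,0.82,0,0,0,0,0.7],[-0.77,0.82,0,0,0,0,0.7],[-0.77,0.82,0,0,0,0,0.7],[-0.77,0.82,0,0,0,0,0.7]]'|sed -n '2p;4p';python3 -m creep '[[-0.77,0.82,0,0,0,0,0.7],[0,0,0,0,0,0,0.7],[0,0,0,0,0,0,0.7],[0,0,0,0,0,0,0.7]]'|sed -n '2p;4p'
python3 - <<'E'
from h import *
im,P,W=held(0); cv2.imwrite('pics/w12.png',im); fit(W,.4138,-.2765,.022,.033); go(.4138,-.2765,.004,45)
m=(np.hypot(W[...,0]-.4138,W[...,1]+.2765)<.033)&(abs(W[...,2]-.022)<.003); p=W[m][:,:2]; p=p-cv2.minEnclosingCircle(p.astype(np.float32))[0]
f=lambda a:sum(np.percentile(p@[np.cos(a+k*np.pi/3),np.sin(a+k*np.pi/3)],99) for k in range(6))
A=np.radians(np.arange(0,60,.5)); v=[f(a) for a in A]; print('flat',np.degrees(A[np.argmin(v)]),min(v)/6,max(v)/6)
E
```

```text
position: [0.401, 0.0939, 0.1338]
ft_force: [-0.2, 0.3, 0.1]
position: [0.4067, -0.0747, 0.1339]
ft_force: [0.7, -0.1, 0.5]
position: [0.4125, -0.2431, 0.1336]
ft_force: [0.2, -0.2, -0.5]
position: [0.4136, -0.2746, 0.1336]
ft_force: [0.6, -0.4, -0.5]
fit 1846 mec [ 0.4126 -0.2768] 0.0261 mean [ 0.4131 -0.2763  0.0218]
clk 30.6 pos [ 0.4137 -0.2741  0.1337] yaw 45.1 gap 0.701 F [-0.3  0.3 -0.1] q [-0.67  0.19  2.01  0.    0.95  0.11] | shift [-0.06  0.07  4.32] turn [-0.006 -0.     0.003]
flat 18.5 0.022479660910109278 0.02381682618802665
```

View pics/w12.png

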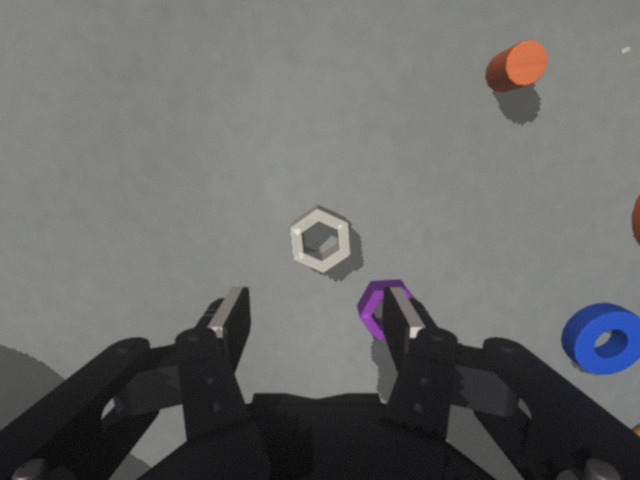

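The nut is at (320,240), directly below the tool, with its flats to left and right. The purple one at (385,308) is clear of the fingers. A small 3° turn, then grasp.

```bash
python3 -m creep '[[-0.08,0.03,0.5,0,0,-0.1,0.7],[0,0,0.9,0,0,0,0.7],[0,0,0.9,0,0,0,0.7],[0,0,0.9,0,0,0,0.7],[0,0,0.5,0,0,0,0.7]]'|sed -n '2p;4p'; python3 -m creep '[[0,0,0.4,0,0,0,0.7],[0,0,0.2,0,0,0,0.7],[0,0,0,0,0,0,0.7],[0,0,0,0,0,0,0.7]]'|sed -n '2p;4p'; python3 -m creep '[[0,0,0.0,0,0,0,0.3],[0,0,0,0,0,0,0.3],[0,0,0,0,0,0,0.3],[0,0,0,0,0,0,0.3],[0,0,0,0,0,0,0.3]]' 60;python3 -c "
from h import *
go(.651,.1364,.155)"
```

```text
position: [0.4117, -0.2746, 0.0211]
ft_force: [-0.7, 0.1, -0.0]
position: [0.4141, -0.2777, 0.0063]
ft_force: [-0.3, -0.3, -0.2]
clock: 31.77
position: [0.4152, -0.2791, 0.0076]
tool_rot: [0.001, 0.913, 0.408, 0.001]
ft_force: [-0.7, 1.1, 6.2]
finger_gap: 0.52
grasp_force: 61.9
clk 31.77 pos [ 0.4152 -0.2791  0.0076] yaw 48.1 gap 0.52 F [-0.7  1.1  6.2] q [-0.68  0.41  2.05  0.    0.68  0.05] | shift [15.56 -3.37 -4.92] turn [ 0.007 -0.001 -0.   ]
```

```bash
python3 -m creep '[[0,0,-0.4,0,0,0,0.3],[0,0,-0.9,0,0,0,0.3],[0,0,-1,0,0,0,0.3],[0,0,-1,0,0,0,0.3],[0,0,-1,0,0,0,0.3]]'|sed -n '2p;4,6p'; python3 -m creep '[[0.6,-0.1,-0.5,0,0,0,0.3],[0.97,-0.21,-0.2,0,0,0,0.3],[0.97,-0.21,0,0,0,0,0.3],[0.97,-0.21,0,0,0,0,0.3],[0.97,-0.21,0,0,0,0,0.3]]'|sed -n '2p;4p';python3 -m creep '[[0.97,-0.21,0,0,0,0,0.3],[0.97,-0.21,0,0,0,0,0.3],[0.97,-0.21,0,0,0,0,0.3],[0.97,-0.21,0,0,0,0,0.3],[0.97,-0.21,0,0,0,0,0.3]]'|sed -n '2p;4p';python3 -m creep '[[0.97,-0.21,0,0,0,0,0.3],[0.97,-0.21,0,0,0,0,0.3],[0.97,-0.21,0,0,0,0,0.3],[0.97,-0.21,0,0,0,0,0.3],[0.97,-0.21,0,0,0,0,0.3]]'|sed -n '2p;4p';python3 -m creep '[[0.4,-0.1,0,0,0,0,0.3],[0,0,0,0,0,0,0.3],[0,0,0,0,0,0,0.3],[0,0,0,0,0,0,0.3]]'|sed -n '2p;4,6p'
python3 -c "
from h import *
im,P,W=held(0); cv2.imwrite('pics/w13.png',im); go(.6507,.1364,.06)
m=(np.hypot(P[...,0],P[...,1])<.022)&(P[...,2]<0)&(P[...,2]>-.04); z=np.nanpercentile(P[m][:,2],[10,25,50]); print('top z',z); mid(P,z[1],.026,.003); pin(W,(.653,.137),.066,.078); fit(W,.651,.136,.06,.03,.003)"
```

```text
position: [0.4128, -0.2774, 0.1364]
ft_force: [-0.2, 0.1, -1.8]
finger_gap: 0.516
grasp_force: 61.6
position: [0.4823, -0.1579, 0.1568]
ft_force: [0.0, 0.0, -1.5]
position: [0.5558, -0.0283, 0.1562]
ft_force: [-0.4, -0.4, -1.1]
position: [0.6294, 0.1009, 0.1561]
ft_force: [1.7, -0.9, -1.2]
position: [0.6343, 0.1095, 0.1556]
ft_force: [0.1, 0.9, -2.2]
finger_gap: 0.524
grasp_force: 61.7
clk 33.82 pos [0.6344 0.1092 0.1557] yaw 48.1 gap 0.519 F [-0.6 -0.3 -2.1] q [ 0.1   0.42  1.64 -0.    1.08  0.84] | shift [ 1.04 -0.2   3.19] turn [-0.001  0.003 -0.   ]
top z [-0.01533439 -0.01458965 -0.01403849]
ring 5992 [-0.0001  0.    ] 0.0261 mean [ 0.001  -0.0012]
pin n 121 mean [0.6524 0.1383] fit [0.6504 0.1363]
fit 1717 mec [0.6504 0.1379] 0.022 mean [0.6509 0.1385 0.0596]
```

View pics/w13.png

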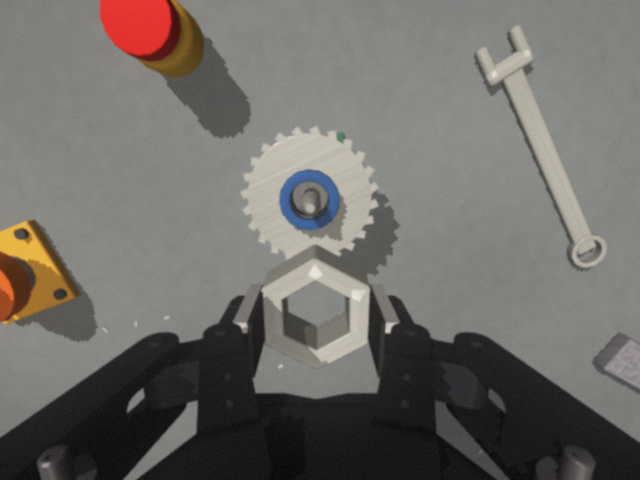

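The nut is held on its flats, level, at (316,310). The saw is seated with the pin at (310,200). Move over the pin and lower.

```bash
python3 -m creep '[[0.52,-0.1,0,0,0,0,0.3],[0.52,-0.09,0,0,0,0,0.3],[0,0,0,0,0,0,0.3],[0,0,0,0,0,0,0.3]]'|sed -n '2p;4p';python3 -c "
from h import *
go(.6506,.1366,.0674)"; python3 -m creep '[[0,0,0.3,0,0,0,0.3],[0,0,0.4,0,0,0,0.3],[0,0,0.4,0,0,0,0.3],[0,0,0.4,0,0,0,0.3],[0,0,0.3,0,0,0,0.3]]'|sed -n '2p;4p'; python3 -c "
from h import *
im,P,W=held(0); pin(W,(.653,.137),.066,.078);go(.6506,.1366,.0674)"
```

```text
position: [0.6517, 0.1366, 0.156]
ft_force: [0.2, -0.8, -1.8]
clk 34.15 pos [0.6517 0.1366 0.156 ] yaw 48.1 gap 0.523 F [ 0.2 -0.8 -1.8] q [ 0.14  0.46  1.59 -0.    1.1   0.87] | shift [-0.02 -0.03  2.95] turn [-0.     0.002 -0.   ]
position: [0.6503, 0.137, 0.099]
ft_force: [-0.3, 0.2, -1.8]
pin n 15 mean [0.6462 0.1355] fit [0.6514 0.1367]
clk 34.62 pos [0.6491 0.1369 0.0971] yaw 48.1 gap 0.522 F [-0.1 -0.  -4. ] q [ 0.14  0.53  1.62 -0.    1.    0.87] | shift [0.03 0.05 0.99] turn [-0.008  0.01  -0.   ]
```

```bash
python3 -m creep '[[0,0,0.2,0,0,0,0.3],[0,0,0.2,0,0,0,0.3],[0,0,0.2,0,0,0,0.3],[0,0,0.2,0,0,0,0.3],[0,0,0,0,0,0,0.3]]'|sed -n '2p;4p'; python3 -m creep '[[0,0,0.1,0,0,0,0.3],[0,0,0.05,0,0,0,0.3],[0,0,0,0,0,0,0.3]]'|sed -n '2p;4p';python3 -m creep '[[0,0,0.05,0,0,0,0.3],[0,0,0,0,0,0,0.3]]'|sed -n '2p;4p'
```

```text
position: [0.6511, 0.1376, 0.0765]
ft_force: [-0.0, 0.1, -2.4]
position: [0.652, 0.1377, 0.0734]
ft_force: [-0.3, 0.5, -1.3]
position: [0.6521, 0.1377, 0.0721]
ft_force: [0.0, -0.4, -1.3]
```

```bash
python3 -m creep '[[0,0,0.06,0,0,0,0.3],[0,0,0,0,0,0,0.3]]'|sed -n '2p;4p';python3 -m creep '[[0,0,0.05,0,0,0,0.3],[0,0,0,0,0,0,0.3]]'|sed -n '2p;4p';python3 -m creep '[[0,0,0.03,0,0,0,0.3],[0,0,0,0,0,0,0.3]]'|sed -n '2p;4p';python3 -m creep '[[0,0,0.03,0,0,0,0.3],[0,0,0,0,0,0,0.3]]'|sed -n '2p;4p'
```

```text
position: [0.652, 0.1376, 0.07]
ft_force: [-0.4, -0.1, -1.1]
position: [0.6519, 0.1376, 0.0684]
ft_force: [0.1, 0.2, -2.7]
position: [0.6522, 0.1377, 0.0678]
ft_force: [0.9, 0.6, -1.4]
position: [0.6522, 0.1377, 0.0677]
ft_force: [-1.7, -0.1, 3.0]
```

```bash
python3 -m creep '[[0,0,0.03,0,0,0,0.3],[0,0,0,0,0,0,0.3]]'|sed -n '2p;4p';python3 -m creep '[[0,0,-0.05,0,0,0,0.5],[0,0,0,0,0,0,0.6],[0,0,0,0,0,0,0.7],[0,0,0,0,0,0,0.7]]'|sed -n '2p;4,6p';python3 -m creep '[[0,0,-0.3,0,0,0,0.7],[0,0,-0.6,0,0,0,0.7],[0,0,-0.9,0,0,0,0.7],[0,0,-0.9,0,0,0,0.7],[0,0,0,0,0,0,0.7]]'|sed -n '2p;4p'
python3 -m creep '[[-0.8,0.3,0,0,0,0,0.7],[-0.8,0.3,0,0,0,0,0.7],[-0.8,0.3,0,0,0,0,0.7],[0,0,0,0,0,0,0.7],[0,0,0,0,0,0,0.7]]'|sed -n '2p;4p'
python3 - <<'E'
from h import *
im,P,W=held(0); cv2.imwrite('pics/w14.png',im)
for h,r,t in [(.082,.03,.0025),(.049,.06,.003)]: fit(W,.651,.137,h,r,t)
im,d,K,C=cam('scene'); cv2.imwrite('pics/s14.png',cv2.resize(im[130:370,120:460],(680,480)))
for h,c,r in [(.068,(.397,.264),.03),(.048,(.397,.264),.04)]: fit(cloud(d,K,C),*c,h,r,.003)
E
```

```text
position: [0.6523, 0.1377, 0.0677]
ft_force: [-3.2, -0.4, 6.6]
position: [0.6521, 0.1377, 0.0673]
ft_force: [-0.1, 0.4, 0.2]
finger_gap: 0.7
grasp_force: 0.0
position: [0.6569, 0.1384, 0.1561]
ft_force: [1.0, -0.3, 1.2]
position: [0.6238, 0.065, 0.1486]
ft_force: [-0.3, 0.2, -0.1]
fit 3566 mec [0.6507 0.1386] 0.0261 mean [0.6512 0.139  0.082 ]
fit 10916 mec [0.6503 0.1378] 0.052 mean [0.6533 0.1379 0.0489]
fit 95 mec [0.3986 0.2636] 0.0229 mean [0.4003 0.2615 0.0683]
fit 129 mec [0.4006 0.2621] 0.033 mean [0.407  0.2518 0.0484]
```

View pics/s14.png

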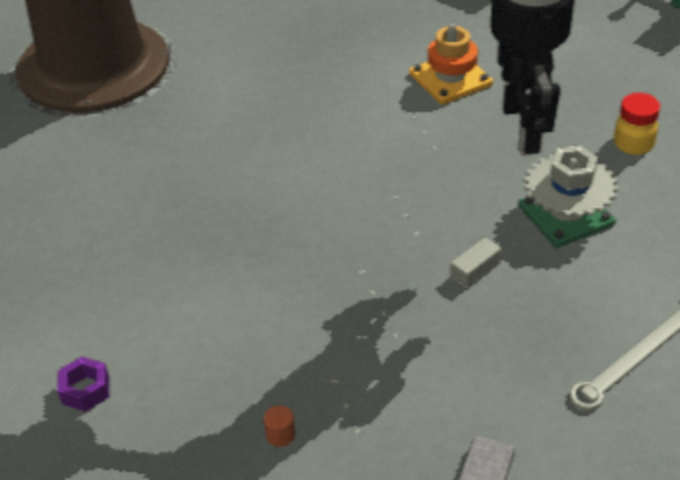

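Both stacks are complete. The nut sits on the saw at (573,165), with its top at 82.0 mm. The collar sits on the wheel at (452,50), with its top at 68 mm. The bystanders are untouched and the gripper is clear.

```bash
python3 -c "
from station import robot
print(robot.job_done())"
```

```text
the job is handed in; nothing more can be done
None
```

I made up both spindles as asked and handed the job in at about 36 s of the 125 s allowed. Final measurements show every part seated at its expected height, and the offcut, slug and tin were left alone.

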